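# Zero a burr grinder with its coarse collar

### The arm

A 6-joint arm with a two-finger parallel gripper is mounted at the origin on the work surface. World frame = base frame: x ahead of the robot, y to its left, z up, the work surface at z = 0. Lengths are in m, angles in rad, forces in N, time in s.
With the tool pointing down it reaches from about 0.3 to 0.85 m from the base axis. Payload 4.2 kg.
Tool frame: the origin (TCP) lies midway between the tips of the shut fingers; the grasp point (between the pads) lies 19 mm behind it (robot.grip_point_offset is the distance from the TCP to the grasp point, in m); z points along the fingers, y is the line along which they close (so a half turn about z gives the same grasp; the last joint's range is limited). The gripper opens to 91 mm and grips with 3 to 60 N. Pads are 32 mm wide; open, the fingers measure 118 mm over their backs; the gripper's body (76 mm by 178 mm) begins 60 mm behind the grasp point.
Start: joints at [-1.326, 0.32, 1.565, -0, 1.257, -0.02], TCP at [0.15, -0.555, 0.214] pointing down, gripper open.
Joint ranges: [-3.11, 3.11], [-0.84, 2.01], [0.21, 2.61], [-1.34, 4.49], [0.05, 2.63], [-2.56, 2.56]. Speed limits (rad/s): [2.57, 2.57, 3.14, 3.14, 3.14, 3.14].

### API

Orientations are given as a unit quaternion [x, y, z, w].
In Python, from plant import monitor, cams, job, robot gives the robot as it stands.
- The arm moves only by the shell command python3 -m crank 'ROWS' [OPENING] [FORCE]. ROWS is JSON, a list that holds one entry, the list of rows, each a list of 4 numbers: the shift along the tool's x, y, z scaled (see below), then the turn about the tool's z scaled (see below). A call has exactly 8 rows; each row shifts and turns the commanded pose from where the row before left it, along the tool's axes as they then stand; what a row does not reach is not made up. The controller multiplies each number of a shift by 20 cm and each number of a turn by 2 rad. A row lasts 1/8 s, in which the tool goes at most 62.5 mm and 10.7 degrees, less where a joint would pass 70% of its speed; a pose out of reach is approached as far as the arm can. A call with a number of a shift or a turn outside -1 to 1 is refused whole. A call with a gripper value outside its range is refused whole. OPENING is the opening, from 0 (shut) to 1 (fully open), set as the call begins (- or left out, the last holds). The fingers move at their own pace and stop on an object; FORCE is the grip in N (left out, the last holds). Time passes only in rows, so rows that do not move let the fingers close, or fill a call up. It gives the time, the measured TCP pose, the force, the opening and the grip force at its end, in the units of the state.
- monitor.sense(): the state, without advancing time (a new reading comes with each control period).
- cams.read_camera(name): name is "scene" or "top"; returns the picture (384x512x3 uint8, blue, green, red); there is no depth.
- cams.calibration(name): a dict with "fx", "fy", "cx", "cy" (pixels), "distortion" ([k1, k2, p1, p2, k3] as OpenCV has them; the pictures are not rectified), "xyz" and "rotation" of the camera in the world. Camera axes: x right, y down, z forward; pixel columns grow to the right and rows downward; lengths in m; the calibration is good to about 2 mm. A picture is of the moment at which its call begins. calibration takes no time and is no camera call.
- job.hand_in(): hands the job in; it is judged then, once.
The state is a dict: "time_s": time; "joints": joint angles; "qd": joint speeds; "effort": joint torques, N m; "tcp_pos": TCP position; "orientation": TCP orientation; "contact_force": force on the tool from outside, world axes, zero at the start; "moment": the same for the moment, N m; "opening": opening from 0.0 (shut) to 1.0 (fully open); "grip_force": force on a finger pad.
Only numpy, scipy, OpenCV 4.12 (cv2) and the standard library are available. Lean on these libraries where they do the work, as an engineer would, in place of code of your own. Each camera call takes 0.05 s, during which the arm holds its last target. There are 200 camera calls.

### The job

Re-zero the burr grinder: of the two concentric controls on its head, turn only the low outer coarse collar clockwise (seen from above) until you feel the burrs just touch, without jamming them together, then back it off an eighth of a turn from there and let go. The smaller, taller fine knob in the middle must keep its setting, and everything else on the counter stays where it is.

Things in the scene. Friction and masses are not known exactly. Their poses are not given: they have to be found in the camera images.
- grinder: electric burr grinder, hopper off, fixed. Origin: underside, on the vertical burr axis; x to its back, z up, y to the left of someone facing its front. Chute (34 wide, ending 110 before the axis, top 15 below the deck) and cup at the front (-x). Round burr chamber, 128 across; its flat top, the deck, is 190 above the counter and bare but for two concentric knurled controls on the burr axis
- collar_top (a point): centre of the upper face of the OUTER control, the low coarse collar: on the burr axis, 24 above the deck, 214 above the counter; axes as the grinder. The collar is 60 across, from 1 to 24 above the deck, with 34 of bare deck all round; it can be gripped across its diameter, or pushed by its lever
- lever_tip (a point): outer end of the collar's black stub lever, 54 from the burr axis, 12.5 above the deck. The lever is part of the collar: a radial bar 10 wide, 10 tall (7.5 to 17.5 above the deck), reaching from 30 to 54 from the axis, and shows which way the collar is turned
- coarse_ring (a joint): collar angle, rad, growing clockwise from above; 0: lever to the front (-x), 1.57: to +y. Friction 0.15 N m, stays where left. Starts at 0.10 to 0.40. Clockwise brings the burrs together: at an unmarked angle from 0.95 to 1.60, new at every start, they touch, a hard stop that can only be felt: torque beyond friction rises about 11 N m per rad; 0.6 N m jams the burrs
- fine_mark (a point): white index mark on the top rim of the INNER control, the fine knob: 40 across, from 25 to 47.5 above the deck, a bean throat in its top. It turns almost freely (0.012 N m), independently of the collar. The mark is 18.5 from the burr axis, 47.5 above the deck, at any angle within 2.5 rad of the front
- catch_cup: steel grounds cup, 54 wide, 66 tall, standing on the grinder's foot plate under the spout (mm); a bystander; origin: centre of its underside
- hopper: the grinder's clear bean hopper, taken off and stood mouth down: 108 wide, neck up, 116 tall (mm); a bystander; origin: centre of its underside
- red_bowl: red ceramic bowl, 150 wide, 65 tall (mm); a bystander; origin: centre of its underside
- lidded_box: clear plastic box with its lid on, 156 x 116, 84 tall (mm); a bystander; origin: centre of its underside
- pie_tin: aluminium pie tin, 180 wide, 30 deep (mm); a bystander; origin: centre of its underside
- bean_jar: amber glass jar with a steel cap, 84 wide, 125 tall (mm); a bystander; origin: centre of its underside
- mug: blue mug, 80 wide, 90 tall (mm); a bystander; origin: centre of its underside
- burr_brush: small cleaning brush, 170 long, lying flat (mm); a bystander
There are look-alikes about, which are no part of the job. Leave any orange look-alike of the grinder alone.

How it is judged:
On the way:
1. the collar has been turned up to its stop: the burrs touch (pressed by 2 to 25 N) (contact force between coarse_ring_c0 and burr_seat_c0 above 2 N), for 0.1 s.
At the end, for the whole second after the job is handed in: the coarse collar rests 45 degrees (within 9) anticlockwise of the point where the burrs touched, released and still; the fine knob's mark is within 3 mm of where it was (distance between coarse_ring_c0 and burr_seat_c0 between 0.0247 and 0.0312 m and velocity of joint coarse_ring between -0.02 and 0.02 rad/s and distance of fine_mark from where it was at the start of the episode below 0.003 m).
It fails at once if the burrs are jammed together: pressed by more than 25 N at the stop (0.6 N m on the collar beyond its friction) (contact force between coarse_ring_c0 and burr_seat_c0 above 25 N).
It fails at once if the fine knob is turned: its mark moves more than 3 mm (about 9 degrees) (distance of fine_mark from where it was at the start of the episode above 0.003 m).
It fails at once if a bystander is disturbed: moved by more than 25 mm (distance of any of catch_cup, hopper, red_bowl, lidded_box, pie_tin, bean_jar, mug, burr_brush from where it was at the start of the episode above 0.025 m).
It also fails if it takes over 61 s, if anything falls off the work surface, if the arm or the gripper's body presses on something with over 40 N, if the wrist force passes 120 N, or if a joint passes its speed limit or range.

## Working session

There is one attempt and no reset: what is moved stays moved. The work goes in short steps, Python scripts to look and compute and a shell command to move; the robot and the scene stay as the last step left them, time stands still between calls to the robot, and variables do not carry over. Pictures are saved under pics/ and viewed, at most 10 in all, crops included, and the job is handed in when it is done.

```bash
ls; mkdir -p pics; python3 - <<'E'
from plant import monitor,cams,job,robot
import cv2
for n in("scene","top"):
    cv2.imwrite(f"pics/{n}0.png",cams.read_camera(n)); print(n,cams.calibration(n))
print(monitor.sense(), robot.grip_point_offset)
E
```

```text
pics
scene {'fx': 384.2238011651013, 'fy': 384.2238011651013, 'cx': 247.88604924167504, 'cy': 190.3382887918253, 'distortion': array([-0.00318288,  0.        ,  0.        ,  0.        ,  0.        ]), 'xyz': array([ 0.96119451, -0.68423037,  1.01847164]), 'rotation': array([ 0.90219053,  0.24194541, -0.09880849, -0.34314946])}
top {'fx': 382.8284127772896, 'fy': 382.8284127772896, 'cx': 252.33740406755314, 'cy': 189.81503213361606, 'distortion': array([-0.044333,  0.      ,  0.      ,  0.      ,  0.      ]), 'xyz': array([ 0.36940733, -0.02091389,  1.47441529]), 'rotation': array([-0.70186493,  0.70854535, -0.04702679,  0.05601417])}
{'time_s': 0.1, 'joints': array([-1.32600461e+00,  3.20244977e-01,  1.56555709e+00, -3.60362810e-05,
        1.25741210e+00, -2.00135232e-02]), 'qd': array([-0.00084404, -0.00070182, -0.00244246, -0.00105125, -0.00011577,
        0.00048451]), 'effort': array([ 8.12026392e-04, -4.13331950e+01, -2.32509613e+01,  7.29123456e-02,
        4.21752781e-02, -5.68756093e-05]), 'tcp_pos': array([ 0.15036098, -0.55451844,  0.21319457]), 'orientation': array([ 9.91246509e-01,  1.32021589e-01, -1.07956446e-04, -8.03719602e-04]), 'contact_force': array([-1.21155027, -0.38292509,  0.07953964]), 'moment': array([-0.00673953, -0.02616309,  0.00529406]), 'grip_force': 0.0, 'opening': 0.9963002022542395} 0.0188
```

View pics/top0.png

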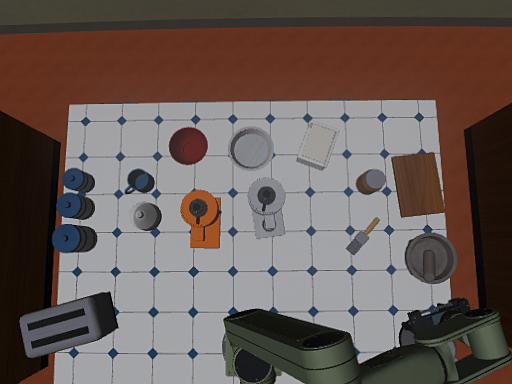

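View pics/scene0.png

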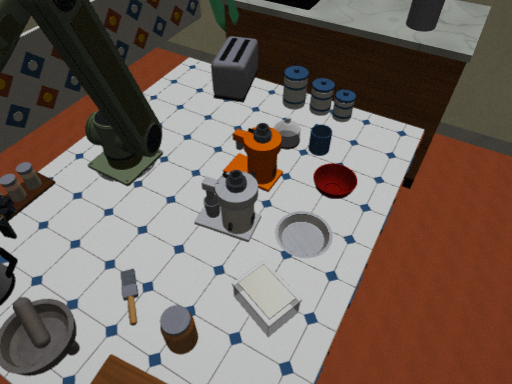

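The top view shows the grey grinder at about (267,196), its chute toward the robot (down in the image), and the orange look-alike at (200,209). In the scene view the grey grinder's head is at about (237,183). Next I'll enlarge both heads.

```bash
python3 - <<'E'
import cv2,numpy as np
a=cv2.imread("pics/top0.png")[170:245,235:305]; b=cv2.imread("pics/scene0.png")[160:240,190:270]
a=cv2.resize(a,(400,int(75*400/70)),interpolation=cv2.INTER_CUBIC);b=cv2.resize(b,(400,400),interpolation=cv2.INTER_CUBIC)
c=np.zeros((430,800,3),np.uint8);c[:a.shape[0],:400]=a;c[:400,400:]=b
cv2.imwrite("pics/crop.png",cv2.convertScaleAbs(c,alpha=1.4))
E
```

```text
(no output)
```

View pics/crop.png

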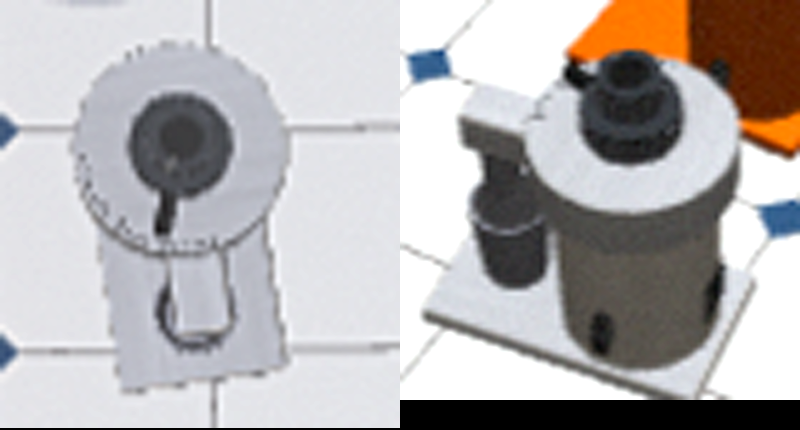

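```bash
cat > h.py <<'E'
import numpy as np,cv2
from plant import cams,monitor
from scipy.spatial.transform import Rotation as R
def ray(n,u,v,z):
    c=cams.calibration(n);K=np.array([[c['fx'],0,c['cx']],[0,c['fy'],c['cy']],[0,0,1]])
    p=cv2.undistortPoints(np.array([[[u,v]]],float),K,np.array(c['distortion']))[0,0]
    d=R.from_quat(c['rotation']).apply([p[0],p[1],1]);o=c['xyz']
    return o+d*(z-o[2])/d[2]
E
python3 - <<'E'
from h import *
t=lambda x,y,z:ray("top",235+x*.175-.4,170+y*.175-.4,z)
s=lambda x,y,z:ray("scene",190+(x-400)*.2-.4,160+y*.2-.4,z)
for nm,p in dict(deck=t(180,149.5,.19),collar=t(180,144,.214),deckS=s(632,137,.19),knobS=s(631,69,.2375),chute=t(203,333,.175),lev=t(162,233,.2025)).items(): print(nm,p.round(4))
D=t(180,149.5,.19)
for p in (t(203,333,.175),t(162,233,.2025)):
    d=(p-D)[:2]; print(np.hypot(*d),np.arctan2(d[1],d[0]))
st=monitor.sense();print(R.from_quat(st['orientation']).as_matrix().round(3))
E
```

```text
deck [ 0.5374 -0.0517  0.19  ]
collar [ 0.5374 -0.0512  0.214 ]
deckS [ 0.5415 -0.0547  0.19  ]
knobS [ 0.5378 -0.0465  0.2375]
chute [ 0.4297 -0.0642  0.175 ]
lev [ 0.4867 -0.0403  0.2025]
0.10839500733658633 -3.026174781417399
0.05189480955880842 2.9189631389582638
[[ 0.965  0.262 -0.   ]
 [ 0.262 -0.965  0.002]
 [-0.    -0.002 -1.   ]]
```

```bash
python3 -m crank '[[[0,0,-0.25,0],[0.08,-0.06,-0.25,0],[0.16,-0.12,0,0],[0.16,-0.12,0,0],[0.16,-0.12,0,0],[0.16,-0.12,0,0],[0.16,-0.12,0,0],[0.16,-0.12,0,0]]]' 1 15
python3 -m crank '[[[0.16,-0.12,0,0],[0.16,-0.12,0,0],[0.16,-0.12,0,0],[0.16,-0.12,0,0],[0.16,-0.12,0,0],[0.16,-0.12,0,0],[0.16,-0.12,0,0],[0.16,-0.12,0,0]]]'
python3 -m crank '[[[0.16,-0.12,0,0],[0,0,0,-0.09],[0,0,0,-0.09],[0,0,0,-0.09],[0,0,0,-0.09],[0,0,0,-0.09],[0,0,0,-0.09],[0,0,0,-0.09]]]'
python3 -m crank '[[[0,0,0,-0.09],[0,0,0,-0.09],[0,0,0,-0.09],[0,0,0,-0.09],[0,0,0,-0.09],[0,0,0,-0.09],[0,0,0,-0.09],[0,0,0,-0.06]]]'
cat >> h.py <<'E'
def rep(g):
    s=monitor.sense();M=R.from_quat(s['orientation']).as_matrix();d=np.array(g)-s['tcp_pos']
    print('t',s['time_s'],'tcp',s['tcp_pos'].round(4),'yaw',np.arctan2(M[1,0],M[0,0]).round(4),'tool z',M[:,2].round(3),'scaled',(M.T@d/.2).round(3),'j',s['joints'].round(3),'F',s['contact_force'].round(2),'M',s['moment'].round(3))
E
python3 -c "
from h import *
rep([.538,-.051,.197])"
```

```text
time_s: 1.1
tcp_pos: [0.3109, -0.3487, 0.3136]
orientation: [0.991, 0.132, -0.0, -0.0]
contact_force: [0.8, -0.3, -0.5]
opening: 0.996
grip_force: 0.0
time_s: 2.1
tcp_pos: [0.5077, -0.0965, 0.3136]
orientation: [0.991, 0.132, -0.0, -0.0]
contact_force: [0.7, -0.0, 1.2]
opening: 1.003
grip_force: 0.0
time_s: 3.1
tcp_pos: [0.5316, -0.0661, 0.3135]
orientation: [0.721, 0.693, -0.0, -0.0]
contact_force: [0.8, 0.5, 0.6]
opening: 1.005
grip_force: 0.0
time_s: 4.1
tcp_pos: [0.5316, -0.0661, 0.3134]
orientation: [0.116, 0.993, -0.0, -0.001]
contact_force: [0.2, 0.1, -0.6]
opening: 1.001
grip_force: 0.0
t 4.1 tcp [ 0.5316 -0.0661  0.3134] yaw 2.9091 tool z [-0.001  0.    -1.   ] scaled [-0.014  0.081  0.582] j [-0.145  0.211  1.467 -0.     1.464 -1.483] F [ 0.2   0.07 -0.61] M [ 0.021 -0.12   0.032]
```

```bash
python3 -m crank '[[[-0.007,0.04,0,0],[-0.007,0.041,0,0],[0,0,0.1,0],[0,0,0.1,0],[0,0,0.08,0],[0,0,0,0],[0,0,0,0],[0,0,0,0]]]'
python3 - <<'E'
from h import *
rep([.538,-.051,.197])
a=cams.read_camera("scene")[140:220,180:300];b=cams.read_camera("top")[150:240,225:315]
c=np.zeros((600,800,3),np.uint8);c[:300,:450]=cv2.resize(a,(450,300),interpolation=3);c[:350,450:]=cv2.resize(b,(350,350),interpolation=3)
cv2.imwrite("pics/c2.png",cv2.convertScaleAbs(c,alpha=1.4))
E
```

```text
time_s: 5.1
tcp_pos: [0.5389, -0.0511, 0.2588]
orientation: [0.118, 0.993, -0.0, 0.001]
contact_force: [0.4, 0.6, 0.3]
opening: 0.999
grip_force: 0.0
t 5.1 tcp [ 0.5389 -0.0511  0.2588] yaw 2.9046 tool z [ 0.002 -0.    -1.   ] scaled [ 0.005 -0.001  0.309] j [-0.116  0.24   1.564 -0.     1.336 -1.45 ] F [0.4  0.6  0.25] M [ 0.09  -0.157  0.034]
```

View pics/c2.png

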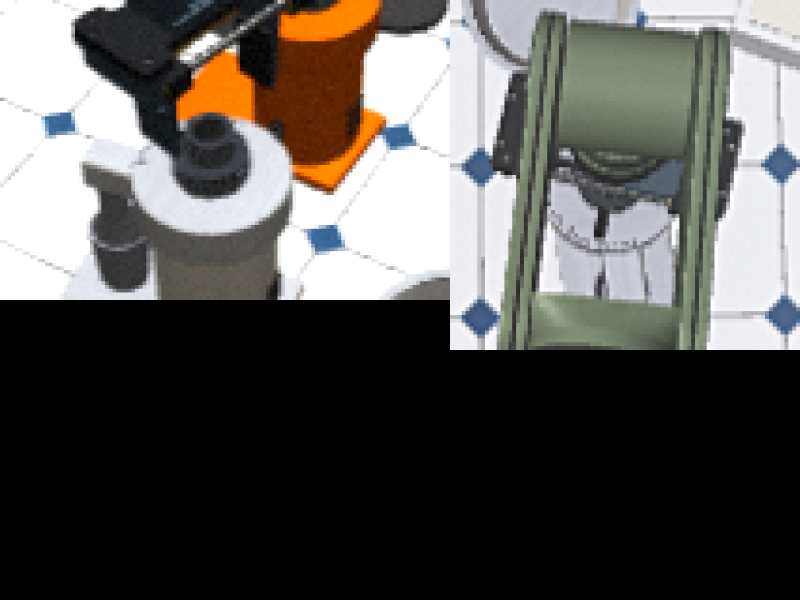

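The scene crop shows the open fingers straddling the controls, with the finger tips at about (165,140) and (258,65). The knob lies midway between them. Lowering next.

```bash
python3 -m crank '[[[0.004,0,0.08,0],[0,0,0.08,0],[0,0,0.08,0],[0,0,0.05,0],[0,0,0.03,0],[0,0,0,0],[0,0,0,0],[0,0,0,0]]]'
python3 -c "
from h import *
rep([.538,-.051,.195])"
python3 -m crank '[[[0,0,0,0],[0,0,0,0],[0,0,0,0],[0,0,0,0],[0,0,0,0],[0,0,0,0],[0,0,0,0],[0,0,0,0]]]' 0.55 12
python3 -c "
from h import *
rep([.538,-.051,.195])"
```

```text
time_s: 6.2
tcp_pos: [0.5379, -0.0509, 0.1944]
orientation: [0.118, 0.993, -0.0, 0.001]
contact_force: [-0.1, -0.1, 1.1]
opening: 1.0
grip_force: 0.0
t 6.2 tcp [ 0.5379 -0.0509  0.1944] yaw 2.9047 tool z [ 0.001 -0.    -1.   ] scaled [-0.001 -0.    -0.003] j [-0.116  0.278  1.676 -0.     1.187 -1.45 ] F [-0.05 -0.11  1.09] M [ 0.047 -0.181 -0.076]
time_s: 7.2
tcp_pos: [0.5376, -0.0508, 0.194]
orientation: [0.118, 0.993, -0.0, 0.0]
contact_force: [-0.4, 0.3, 0.5]
opening: 0.652
grip_force: 12.0
t 7.2 tcp [ 0.5376 -0.0508  0.194 ] yaw 2.9048 tool z [ 0. -0. -1.] scaled [-0.002 -0.    -0.005] j [-0.116  0.279  1.677 -0.     1.187 -1.45 ] F [-0.41  0.35  0.45] M [ 0.051 -0.144  0.019]
```

```bash
python3 -m crank '[[[0,0,0,0.02],[0,0,0,0.03],[0,0,0,0.03],[0,0,0,0.03],[0,0,0,0.03],[0,0,0,0.03],[0,0,0,0.03],[0,0,0,0]]]'
python3 -c "
from h import *
rep([.538,-.051,.195])"
python3 -m crank '[[[0,0,0,0.005],[0,0,0,0.005],[0,0,0,0.005],[0,0,0,0.005],[0,0,0,0.005],[0,0,0,0.005],[0,0,0,0.005],[0,0,0,0.005]]]'
python3 -c "
from h import *
rep([.538,-.051,.195])"
```

```text
time_s: 8.2
tcp_pos: [0.5375, -0.051, 0.194]
orientation: [0.313, 0.95, -0.0, 0.0]
contact_force: [-1.1, -0.2, 1.0]
opening: 0.656
grip_force: 12.0
t 8.2 tcp [ 0.5375 -0.051   0.194 ] yaw 2.5051 tool z [-0. -0. -1.] scaled [-0.002  0.001 -0.005] j [-0.116  0.278  1.677 -0.     1.187 -1.05 ] F [-1.12 -0.18  1.02] M [-0.075 -0.07  -0.152]
time_s: 9.2
tcp_pos: [0.5375, -0.051, 0.194]
orientation: [0.351, 0.936, -0.0, 0.0]
contact_force: [-0.6, -1.2, 1.8]
opening: 0.654
grip_force: 12.0
t 9.2 tcp [ 0.5375 -0.051   0.194 ] yaw 2.4242 tool z [-0. -0. -1.] scaled [-0.002  0.002 -0.005] j [-0.116  0.279  1.677 -0.     1.187 -0.969] F [-0.58 -1.21  1.77] M [-0.263  0.054  0.208]
```

```bash
cat >> h.py <<'E'
def q(n=3):
    E=[];Mz=[]
    for i in range(n):
        s=monitor.sense();E.append(s['effort'][5]);Mz.append(s['moment'][2])
        if i<n-1: cams.read_camera("top")
    M=R.from_quat(s['orientation']).as_matrix()
    print('t',s['time_s'],'turned',round(2.9047-np.arctan2(M[1,0],M[0,0]),4),'j6',s['joints'][5].round(4),'e6',np.round(E,3),'Mz',np.round(Mz,3),'F',s['contact_force'].round(1))
E
python3 -c "
from h import *
q(5)"
python3 -m crank '[[[0,0,0,0.005],[0,0,0,0.005],[0,0,0,0.005],[0,0,0,0.005],[0,0,0,0.005],[0,0,0,0.005],[0,0,0,0.005],[0,0,0,0.005]]]' >/dev/null
python3 -c "
from h import *
q(5)"
```

```text
t 9.4 turned 0.4801 j6 -0.9693 e6 [0.086 0.131 0.08  0.043 0.035] Mz [0.208 0.142 0.044 0.036 0.029] F [-1.  -1.8  1.1]
t 10.6 turned 0.5601 j6 -0.8893 e6 [0.087 0.133 0.081 0.044 0.036] Mz [0.158 0.023 0.051 0.07  0.053] F [-2.2 -3.   1.8]
```

```bash
cat > g.py <<'E'
import sys
from h import *
q(1)
sys.exit(monitor.sense()['effort'][5]>0.08)
E
S() { python3 g.py; }
python3 -m crank '[[[0,0,0,0.005],[0,0,0,0.005],[0,0,0,0.005],[0,0,0,0.005],[0,0,0,0],[0,0,0,0],[0,0,0,0],[0,0,0,0]]]' >/dev/null && S &&
python3 -m crank '[[[0,0,0,0.005],[0,0,0,0.005],[0,0,0,0.005],[0,0,0,0.005],[0,0,0,0],[0,0,0,0],[0,0,0,0],[0,0,0,0]]]' >/dev/null && S &&
python3 -m crank '[[[0,0,0,0.005],[0,0,0,0.005],[0,0,0,0.005],[0,0,0,0.005],[0,0,0,0],[0,0,0,0],[0,0,0,0],[0,0,0,0]]]' >/dev/null && S &&
python3 -m crank '[[[0,0,0,0.005],[0,0,0,0.005],[0,0,0,0.005],[0,0,0,0.005],[0,0,0,0],[0,0,0,0],[0,0,0,0],[0,0,0,0]]]' >/dev/null && S
```

```text
t 11.6 turned 0.6004 j6 -0.849 e6 [0.08] Mz [0.099] F [-2.8 -4.8  1.8]True
```

```bash
python3 -c "
from h import *
q(4)"
python3 -m crank '[[[0,0,0,0.005],[0,0,0,0.005],[0,0,0,0],[0,0,0,0],[0,0,0,0],[0,0,0,0],[0,0,0,0],[0,0,0,0]]]' >/dev/null
python3 -c "
from h import *
q(4)"
```

```text
t 11.75 turned 0.6004 j6 -0.849 e6 [0.08 0.08 0.08 0.08] Mz [0.099 0.078 0.073 0.054] F [-2.  -4.   2.3]
t 12.9 turned 0.6201 j6 -0.8293 e6 [0.175 0.175 0.175 0.175] Mz [0.161 0.172 0.23  0.146] F [-3.1 -3.7  1.1]
```

```bash
python3 -m crank '[[[0,0,0,0.005],[0,0,0,0.005],[0,0,0,0],[0,0,0,0],[0,0,0,0],[0,0,0,0],[0,0,0,0],[0,0,0,0]]]' >/dev/null
python3 -c "
from h import *
q(3)"
```

```text
t 14.0 turned 0.6395 j6 -0.8097 e6 [0.343 0.343 0.343] Mz [0.407 0.303 0.39 ] F [-1.7 -4.   2.6]
```

The burrs are felt touching: steady torque rises 0.08, 0.175, 0.34 N m, with contact at about 0.603 rad of turn. Backing off 0.785 rad from there.

```bash
python3 -m crank '[[[0,0,0,-0.02],[0,0,0,-0.04],[0,0,0,-0.05],[0,0,0,-0.05],[0,0,0,-0.05],[0,0,0,-0.05],[0,0,0,-0.05],[0,0,0,-0.05]]]' >/dev/null
python3 -m crank '[[[0,0,0,-0.03],[0,0,0,-0.02],[0,0,0,0],[0,0,0,0],[0,0,0,0],[0,0,0,0],[0,0,0,0],[0,0,0,0]]]'
python3 -c "
from h import *
q(2)"
```

```text
time_s: 16.0
tcp_pos: [0.5376, -0.0507, 0.194]
orientation: [0.028, 1.0, 0.0, 0.0]
contact_force: [-2.4, -2.8, 1.0]
opening: 0.654
grip_force: 12.0
t 16.05 turned -0.18 j6 -1.6295 e6 [0.078 0.077] Mz [0.085 0.102] F [-2.8 -2.8  1.8]
```

```bash
python3 -m crank '[[[0,0,0,0],[0,0,0,0],[0,0,0,0],[0,0,0,0],[0,0,-0.05,0],[0,0,-0.1,0],[0,0,-0.2,0],[0,0,-0.2,0]]]' 1
python3 -m crank '[[[0,0,-0.1,0],[0.2,0,0,0],[0.3,0,0,0],[0.3,0,0,0],[0.3,0,0,0],[0,0,0,0],[0,0,0,0],[0,0,0,0]]]'
python3 - <<'E'
from h import *
f=cams.read_camera("top");cv2.imwrite("pics/top3.png",f)
a=f[165:240,225:315]
cv2.imwrite("pics/c3.png",cv2.convertScaleAbs(cv2.resize(a,(720,600),interpolation=3),alpha=1.4))
E
```

```text
time_s: 17.05
tcp_pos: [0.5376, -0.0508, 0.3057]
orientation: [0.028, 1.0, 0.0, 0.0]
contact_force: [0.4, 0.9, 0.7]
opening: 1.003
grip_force: 0.0
time_s: 18.05
tcp_pos: [0.3192, -0.0385, 0.3241]
orientation: [0.028, 1.0, -0.0, 0.0]
contact_force: [-0.1, 0.5, 0.3]
opening: 1.001
grip_force: 0.0
```

View pics/c3.png

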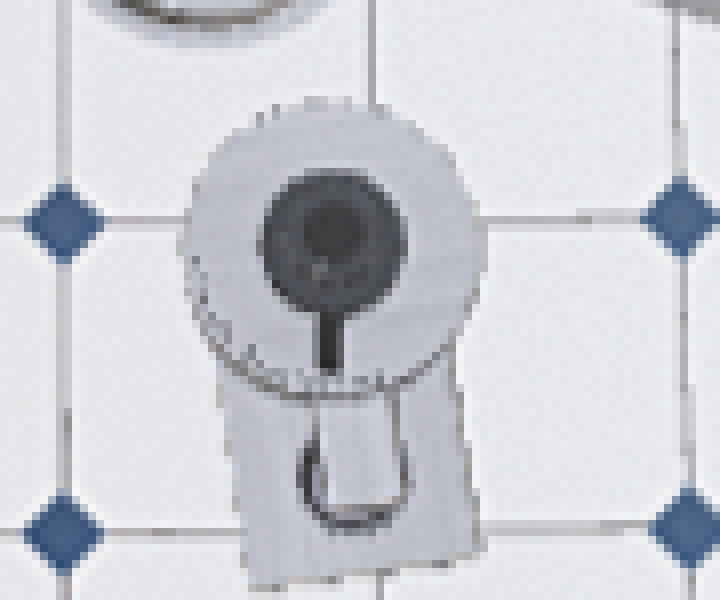

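The enlarged view shows the lever pointing nearly straight down at about (329,345) in the crop, and everything else undisturbed. I'll compare the lever angle with the first picture.

```bash
python3 - <<'E'
from h import *
for n in("top0","top3"):
    g=cv2.cvtColor(cv2.imread(f"pics/{n}.png"),6).astype(float)
    w=np.clip(130-g,0,None);yy,xx=np.mgrid[:384,:512]
    m=(yy>=205)&(yy<=211)&(xx>=257)&(xx<=273)
    w=w*m;p=ray("top",(w*xx).sum()/w.sum(),(w*yy).sum()/w.sum(),.2055)
    d=p[:2]-[.5376,-.0509];print(n,np.hypot(*d),np.arctan2(d[1],d[0])%6.283)
E
```

```text
top0 0.04399475934955422 2.9193407212385667
top3 0.04323899642585387 3.0836378935520337
```

```bash
python3 -c "
from plant import job
print(job.hand_in())"
```

```text
the job is handed in; nothing more can be done
None
```

I turned the coarse collar clockwise until the burrs touched (about 0.60 rad from its start), backed it off about 45° (about 0.78 rad by the joint angle, 0.77 rad by camera), released it and handed the job in; no verdict came back. The last picture shows nothing on the counter disturbed; I did not measure the fine knob's mark, but the gripper closed only on the collar.

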